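# Index the round extraction inlet to half

### The job

Two dust-extraction inlets are screwed to the bench, one with a round port and one with a square port, both wide open. Slide the shutter plate of the round one across its port until it clicks into the next stop, the middle one of three, where the port is half covered, and let go of it. Leave the square inlet's shutter open as it is.

Things in the scene. Friction and masses are not known exactly. Their poses are not given: they have to be found in the camera images.
- round_inlet: Flat grey steel box screwed to the bench, 210 x 120 mm, 40 mm high, rails on its long sides up to 50 mm, black hose spigot at its far end; in its top a round 76 mm port. Origin: centre of the underside. x axis: along the rails, the way the shutter slides to close (away from the robot, turned up to 25 degrees either way); z up. Port centre at x = +45 mm. The square inlet differs only in its 74 mm square port.
- round_grip (a point): Centre of the upright black cylindrical grip (24 mm diameter, 34 mm tall, 46.5 to 80.5 mm above the bench; this point at 66 mm) standing on the round inlet's steel shutter plate (95 x 100 mm, 4 mm thick, its top 44.5 mm above the bench). Moves with the shutter. x axis: along the rails, the way the shutter slides to close; z up.
- round_shutter (a joint): Round inlet's shutter along its rails, m: 0 = port open (stop 1), 0.045 = half covered (stop 2), 0.090 = covered (stop 3, end of travel). Indexed: about 7 N carries it over a hump midway between stops; beyond it the plate is drawn into the next stop and stays.
- square_shutter (a joint): The same for the shutter of the square inlet, which stands on the other side of the drill vice: 0 = open; leave it so.

How it is judged:
By the outcome, as a careful person would: the job done as asked, in the order asked, and still so for the second after the job is handed in, with the robot touching nothing.
It also fails if it takes over 29 s, if anything falls off the work surface, if the arm or the gripper's body presses on something with over 40 N, if the wrist force passes 120 N, or if a joint passes its speed limit or range.

### The arm

A 6-joint arm with a two-finger parallel gripper is mounted at the origin on a cart in front of the work surface, level with it; the furniture and walls round the work are solid. World frame = base frame: x ahead of the robot, y to its left, z up, the work surface at z = 0. Lengths are in m, angles in rad, forces in N, time in s.
With the tool pointing down it reaches from about 0.15 to 0.775 m from the base axis. Payload 6.1 kg.
Tool frame: the origin (TCP) lies on the front face of the gripper's body, between the roots of the fingers; the fingertips stand 73 mm ahead of it and the grasp point (between the pads) lies 54 mm ahead of it (robot.grip_point_offset is the distance from the TCP to the grasp point, in m); z points along the fingers, y is the line along which they close (so a half turn about z gives the same grasp; the last joint's range is limited). The gripper opens to 85 mm and grips with 20 to 120 N. Pads are 22 mm wide; open, the fingers measure 114 mm over their backs; the gripper's body (76 mm by 85 mm) begins 54 mm behind the grasp point. The pads swing forward as they close: fully open they stand 13 mm farther back than shut.
Start: joints at [-1.322, 0.126, -0.04, 1.405, 0, 1.571], TCP at [0.129, -0.509, 0.304] pointing down, gripper open.
Joint ranges: [-2.72, 2.72], [-0.95, 1.95], [-1.27, 1.35], [-1.78, 2.02], [-1.46, 1.47], [-3.14, 3.14]. Speed limits (rad/s): [2.39, 2.39, 3.01, 3.14, 3.14, 3.14].

### API

Orientations are given as a unit quaternion [w, x, y, z].
In Python, from bench import robot gives the robot as it stands.
- The arm moves only by the tool drive_tool, never from a script. Its argument "targets" is text: rows parted by semicolons, each of 5 numbers parted by spaces: the closure, from -1 (fully open) to 1 (shut), then the shift along the tool's x, y, z in m, then the turn about the tool's z in rad. A call has 1 to 12 rows; each row shifts and turns the commanded pose from where the row before left it, along the tool's axes as they then stand; what a row does not reach is not made up. A row lasts 1/10 s, in which the tool goes at most 50 mm and 8.59 degrees, less where a joint would pass 70% of its speed; a pose out of reach is approached as far as the arm can. A call is refused whole if a number of a shift passes 0.05 or a number of a turn 0.15, either way. A call with a gripper value outside its range is refused whole. The fingers move at their own pace and stop on an object; "newtons" is the grip in N (left out, the last holds). Time passes only in rows, so rows that do not move let the fingers close. It gives the time, the measured TCP pose, the force, the opening and the grip force at its end, in the units of the state.
- robot.get_obs(): the state, without advancing time (a new reading comes with each control period).
- robot.get_image(name): name is "scene" or "top"; returns a dict with "color" (420x560x3 uint8, blue, green, red), "fx", "fy", "cx", "cy" (pixels), "origin" and "orientation" of the camera in the world. Camera axes: x right, y down, z forward; pixel columns grow to the right and rows downward; lengths in m; the calibration is good to about 2 mm. A picture is of the moment at which its call begins. There is no depth.
- robot.close_job(): hands the job in; it is judged then, once.
Trained networks look in a picture, given as the dict that the camera call returned (one of the last four; its "shot" number tells which), for a name from the list of things; names that differ only in an ending like _2 or _b are one class to them, and where a whole thing is asked for, a point or a joint stands for the part that bears it (a point fixed in the world has none). Each returns a list of dicts, best first, with "p" (0 to 1); they miss things now and then, are a little off and sometimes report something else, mostly with a low value. They report only what shows in the picture. A call takes as long as a camera call.
- robot.spot_in(picture, thing): "rect" ([left, top, right, bottom] in pixels, round what is visible of it).
The state is a dict: "time": time; "joints": joint angles; "dq": joint speeds; "tau": joint torques, N m; "ee_pos": TCP position; "orientation": TCP orientation; "wrist_force": force on the tool from outside, world axes, zero at the start; "ft_torque": the same for the moment, N m; "opening": opening from 0.0 (shut) to 1.0 (fully open); "finger_force": force on a finger pad.
Only numpy, scipy, OpenCV 4.12 (cv2) and the standard library are available. Lean on these libraries where they do the work, as an engineer would, in place of code of your own. Each camera call takes 0.05 s, during which the arm holds its last target. There are 200 camera calls.

## Working session

There is one attempt and no reset: what is moved stays moved. The work goes in short steps, Python scripts to look and compute and a tool call to move; the robot and the scene stay as the last step left them, time stands still between calls to the robot, and variables do not carry over. Pictures are saved under pics/ and viewed, at most 10 in all, crops included, and the job is handed in when it is done.

Besides the shell and the picture viewer there is one more tool, called as a command line: name --argument value ..., lists and objects as JSON in quotes. drive_tool: Moves the arm, as the interface text tells. Its arguments: {"type":"object","properties":{"targets":{"type":"string"},"newtons":{"type":"number"}},"required":["targets"]}

```bash
mkdir -p pics
cat > h.py <<'E'
import numpy as np, cv2
from scipy.spatial.transform import Rotation as R
from bench import robot
def rot(q): return R.from_quat([q[1],q[2],q[3],q[0]]).as_matrix()
def ray(p,u,v,z):
    d=rot(p["orientation"])@np.array([(u-p["cx"])/p["fx"],(v-p["cy"])/p["fy"],1]); o=np.array(p["origin"])
    return o+d*(z-o[2])/d[2]
def proj(p,X):
    c=rot(p["orientation"]).T@(np.array(X)-p["origin"]); return [c[0]/c[2]*p["fx"]+p["cx"],c[1]/c[2]*p["fy"]+p["cy"]]
E
python3 - <<'E'
from h import *
ims=[]
for n in("top","scene"):
    p=robot.get_image(n); cv2.imwrite(f"pics/{n}0.png",p["color"]); print(n,p["origin"],p["orientation"],p["fx"])
    for t in("round_inlet","round_grip","square_shutter","round_shutter"):
        print(t,[(np.round(d["rect"]).tolist(),round(d["p"],2)) for d in robot.spot_in(p,t)[:3]])
o=robot.get_obs();print(o["time"],o["ee_pos"],o["orientation"])
E
```

```text
top [ 0.44363951 -0.0058861   1.44619942] [ 0.00889258 -0.70625437  0.70748402 -0.024332  ] 440.85796227555966
round_inlet [([337.0, 152.0, 398.0, 230.0], 0.76)]
round_grip [([346.0, 186.0, 381.0, 223.0], 0.75)]
square_shutter [([150.0, 194.0, 186.0, 231.0], 0.77)]
round_shutter [([347.0, 189.0, 386.0, 224.0], 0.72)]
scene [-0.3751683   0.72583685  0.72661637] [ 0.20931341 -0.37744588  0.77428527 -0.46282267] 453.09214933475926
round_inlet [([302.0, 165.0, 355.0, 205.0], 0.8)]
round_grip [([319.0, 180.0, 358.0, 192.0], 0.65)]
square_shutter [([150.0, 238.0, 197.0, 267.0], 0.67)]
round_shutter [([322.0, 172.0, 354.0, 195.0], 0.61)]
0.5 [ 0.12928423 -0.50880146  0.30385784] [-4.25095607e-05  9.92272643e-01  1.24076591e-01  6.11783100e-06]
```

View pics/top0.png

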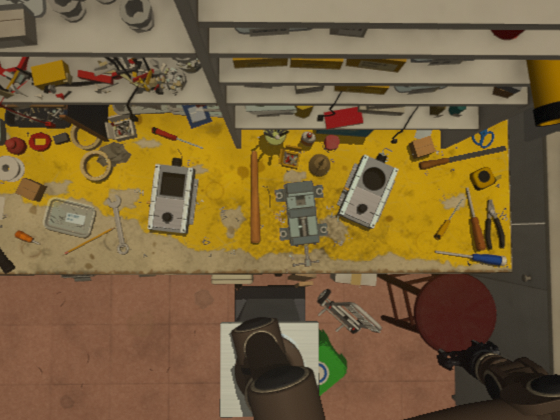

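View pics/scene0.png

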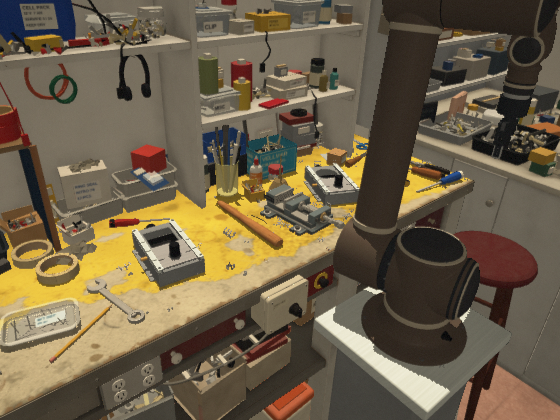

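The top view shows the round-port inlet at about (370,190), right of the vice, and the square one at (172,198). The round inlet's grip is near (361,206). I'll zoom in to measure it.

Run:
```python
from h import *
p=robot.get_image("top")
c=p["color"][140:240,320:420]; cv2.imwrite("pics/crop1.png",cv2.resize(c,(600,600),interpolation=cv2.INTER_CUBIC))
print(ray(p,361,206,.0805),ray(p,374,178,.04))
s=robot.get_image("scene")
c=s["color"][150:220,290:370]; cv2.imwrite("pics/crop2.png",cv2.resize(c,(640,560),interpolation=cv2.INTER_CUBIC))
```

```text
[ 0.52097013 -0.28834413  0.0805    ] [ 0.6135227  -0.33974655  0.04      ]
```

View pics/crop1.png

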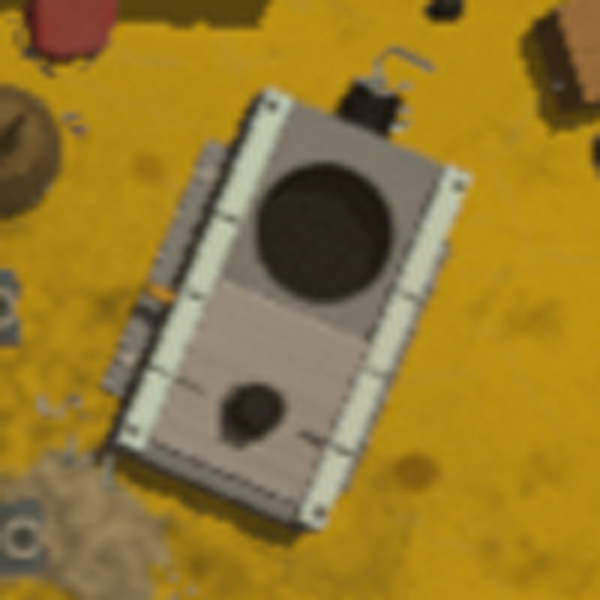

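View pics/crop2.png

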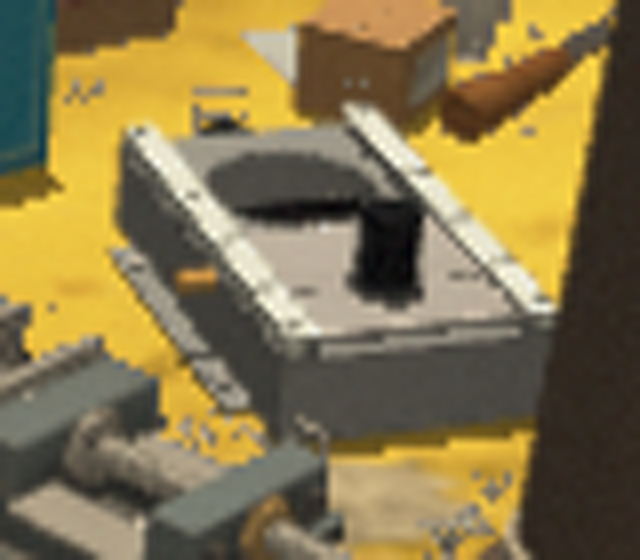

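The crop shows the rail corners at about (265,90), (472,180), (322,527), (117,440), the port centre at (323,232) and the grip top at (257,408). In the second crop the grip's base is at about (388,290) and its top at about (392,208).

Run:
```python
from h import *
p=robot.get_image("top");s=robot.get_image("scene")
f=lambda u,v,z: ray(p,320+(u+.5)/6-.5,140+(v+.5)/6-.5,z)
C=np.array([f(*c,.05) for c in[(265,90),(472,180),(322,527),(117,440)]])
print(np.linalg.norm(C-np.roll(C,-1,0),axis=1)); ctr=C.mean(0)
d=(C[0]+C[1]-C[2]-C[3])[:2]; yaw=np.arctan2(d[1],d[0]); print("ctr",ctr,"yaw",np.degrees(yaw))
g=f(257,408,.0805); po=f(323,232,.04); print("grip",g,"port",po)
u=np.array([np.cos(yaw),np.sin(yaw)]);n=np.array([-u[1],u[0]])
for q in(g,po): print("in inlet",(q-ctr)[:2]@u,(q-ctr)[:2]@n)
print("yaw port-grip",np.degrees(np.arctan2(*(po-g)[[1,0]])))
h=ray(s,290+392.5/8-.5,150+208.5/8-.5,.0805);print("scene grip",h)
o=robot.get_obs(); T=rot(o["orientation"]); print(T.round(3)); print(robot.grip_point_offset)
ty=T[:,1]; print("tool x yaw",np.degrees(np.arctan2(T[1,0],T[0,0])))
print("grip->tool frame delta",T.T@(np.r_[g[:2],.066+.054]-o["ee_pos"]))
```

```text
[0.12055045 0.2026569  0.11805985 0.20366777]
ctr [ 0.57057033 -0.31963585  0.05      ] yaw -23.74823452177076
grip [ 0.51602493 -0.29272274  0.0805    ] port [ 0.61271333 -0.33784906  0.04      ]
in inlet -0.06076511507840961 0.002667773311638369
in inlet 0.04590929007373605 0.0003007822172313074
yaw port-grip -25.019358077795733
scene grip [ 0.52141324 -0.2963304   0.0805    ]
[[ 0.969  0.246  0.   ]
 [ 0.246 -0.969 -0.   ]
 [-0.     0.    -1.   ]]
0.0539
tool x yaw 14.252170117610484
grip->tool frame delta [ 0.42807255 -0.11426218  0.18391398]
```

drive_tool --targets "-1 0.043 -0.0112 0.006 0;-1 0.043 -0.0112 0.006 0;-1 0.043 -0.0112 0.006 0;-1 0.043 -0.0112 0.006 0;-1 0.043 -0.0112 0.006 0;-1 0.043 -0.0112 0.006 0;-1 0.043 -0.0112 0.006 0;-1 0.043 -0.0112 0.006 0;-1 0.043 -0.0112 0.006 0;-1 0.043 -0.0112 0.006 0;-1 0 0 0 0;-1 0 0 0 0" --newtons 60

```text
time: 1.9
ee_pos: [0.5191, -0.2936, 0.2433]
orientation: [-0.0, 0.992, 0.125, -0.001]
wrist_force: [-1.4, 0.3, -0.3]
opening: 1.001
finger_force: 0.0
```

drive_tool --targets "-1 0 0 0 -0.129;-1 0 0 0 -0.129;-1 0 0 0 -0.129;-1 0 0 0 -0.129;-1 0 0 0 -0.129;-1 0 0 0 -0.129;-1 0 0 0 -0.129;-1 0 0 0 0;-1 0 0 0 0"

```text
time: 2.8
ee_pos: [0.5177, -0.2951, 0.2443]
orientation: [0.0, 0.84, 0.543, 0.0]
wrist_force: [-0.1, 0.1, 0.1]
opening: 1.003
finger_force: 0.0
```

```bash
cat > m.py <<'E'
from h import *
o=robot.get_obs(); T=rot(o["orientation"])
print(o["time"],np.round(o["joints"],3),np.round(o["ee_pos"],4),"xyaw",np.degrees(np.arctan2(T[1,0],T[0,0])),"tool z",T[:,2].round(3),"F",np.round(o["wrist_force"],1),o["opening"])
print("delta to grip",(T.T@(np.array([.5185,-.2945,.124])-o["ee_pos"])).round(4))
E
python3 m.py
python3 - <<'E'
from h import *
s=robot.get_image("scene"); cv2.imwrite("pics/s1.png",cv2.resize(s["color"][90:230,230:420],(760,560),interpolation=cv2.INTER_CUBIC))
E
```

```text
2.8 [-5.180e-01  2.650e-01  1.000e-03  1.306e+00 -0.000e+00  1.476e+00] [ 0.5177 -0.2951  0.2443] xyaw 65.73802232180839 tool z [ 0. -0. -1.] F [-0.1  0.1  0.1] 1.0028653945359816
delta to grip [0.0009 0.0005 0.1203]
```

View pics/s1.png

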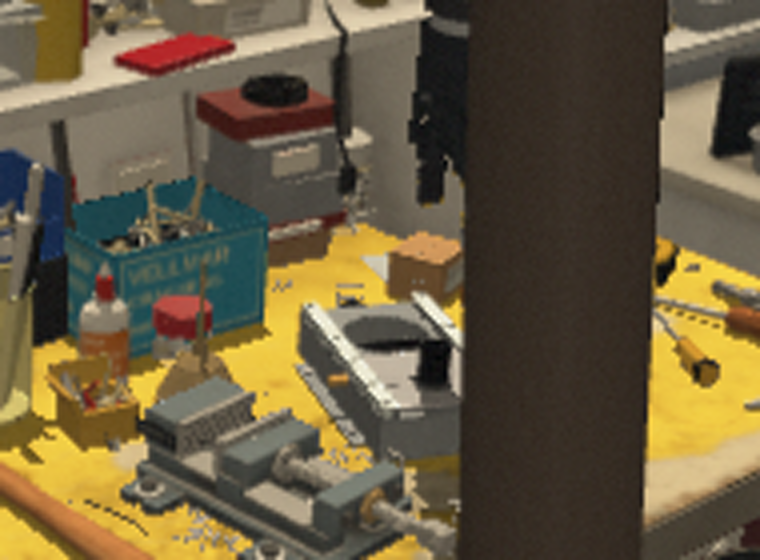

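The scene view shows the open gripper above the round inlet, with the finger tip at about (430,195) and the grip still clear at (432,362). Next I descend and close on it.

drive_tool --targets "-1 0.001 0 0.024 0;-1 0 0 0.024 0;-1 0 0 0.024 0;-1 0 0 0.024 0;-1 0 0 0.024 0;-1 0 0 0 0;-1 0 0 0 0"

```text
time: 3.55
ee_pos: [0.5186, -0.2935, 0.1242]
orientation: [-0.0, 0.839, 0.544, -0.0]
wrist_force: [-0.4, 0.3, 0.3]
opening: 0.998
finger_force: 0.0
```

drive_tool --targets "1 0 0 0 0;1 0 0 0 0;1 0 0 0 0;1 0 0 0 0;1 0 0 0 0;1 0 0 0 0;1 0 0 0 0;1 0 0 0 0" --newtons 40

```text
time: 4.35
ee_pos: [0.5195, -0.2938, 0.1247]
orientation: [0.001, 0.839, 0.545, 0.001]
wrist_force: [2.1, -0.7, 6.3]
opening: 0.265
finger_force: 39.9
```

```bash
python3 m.py
```

```text
4.35 [-0.515  0.314 -0.201  1.053  0.     1.475] [ 0.5195 -0.2938  0.1247] xyaw 65.99311427893201 tool z [ 0.002 -0.001 -1.   ] F [ 2.1 -0.7  6.3] 0.26495560013567143
delta to grip [-0.001  -0.0007  0.0007]
```

drive_tool --targets "1 0 0.005 0 0;1 0 0.005 0 0;1 0 0.005 0 0;1 0 0.005 0 0;1 0 0.005 0 0;1 0 0.005 0 0;1 0 0 0 0"

```text
time: 5.05
ee_pos: [0.5479, -0.3063, 0.1247]
orientation: [0.001, 0.839, 0.545, 0.001]
wrist_force: [4.5, -2.2, 4.3]
opening: 0.263
finger_force: 40.0
```

drive_tool --targets "1 0 0.005 0 0;1 0 0.005 0 0;1 0 0.005 0 0;1 0 0 0 0;1 0 0 0 0;1 0 0 0 0"

```text
time: 5.65
ee_pos: [0.5604, -0.3118, 0.1247]
orientation: [0.0, 0.839, 0.545, 0.0]
wrist_force: [0.9, 1.3, 8.3]
opening: 0.268
finger_force: 40.3
```

```bash
python3 m.py
python3 - <<'E'
from h import *
s=robot.get_image("scene"); cv2.imwrite("pics/s2.png",cv2.resize(s["color"][140:220,285:375],(720,640)[:1]+(590,),interpolation=cv2.INTER_CUBIC))
E
```

```text
5.65 [-0.508  0.394 -0.087  1.089  0.     1.482] [ 0.5604 -0.3118  0.1247] xyaw 66.00383629167246 tool z [ 0.001  0.    -1.   ] F [0.9 1.3 8.3] 0.26832138387750376
delta to grip [-0.0013 -0.0453  0.0007]
```

View pics/s2.png

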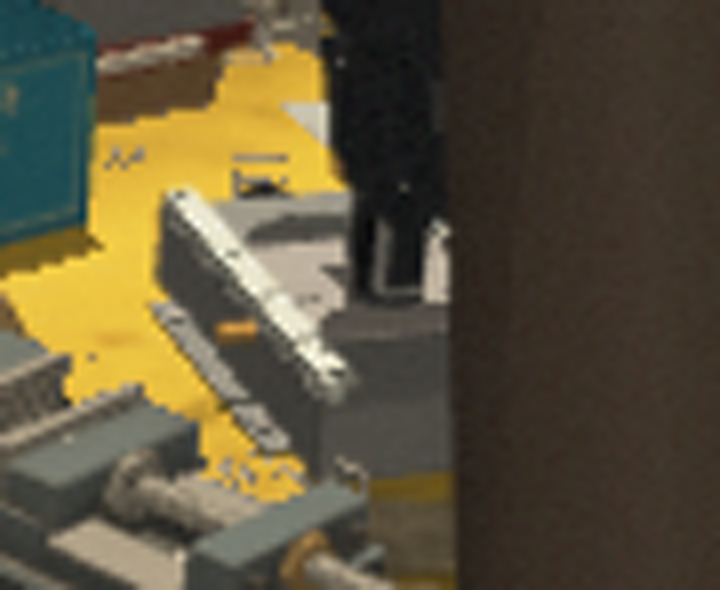

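The plate now covers about half of the port, with its front edge near (300,265), and the fingers still hold the grip at (385,270). It travelled about 45 mm and the slide force is near zero, so I release and retreat.

drive_tool --targets "-1 0 0 0 0;-1 0 0 0 0;-1 0 0 0 0;-1 0 0 0 0;-1 0 0 0 0;-1 0 0 0 0;-1 0 0 0 0;-1 0 0 0 0"

```text
time: 6.5
ee_pos: [0.56, -0.3118, 0.1239]
orientation: [-0.0, 0.839, 0.545, -0.0]
wrist_force: [-0.2, -1.1, 0.6]
opening: 1.001
finger_force: 0.0
```

drive_tool --targets "-1 0 0 -0.025 0;-1 0 0 -0.025 0;-1 0 0 -0.025 0;-1 0 0 -0.025 0;-1 0 -0.04 -0.01 0;-1 0 -0.04 -0.01 0;-1 0 -0.04 0 0;-1 0 -0.04 0 0;-1 0 -0.04 0 0;-1 0 -0.04 0 0;-1 0 0 0 0;-1 0 0 0 0"

```text
time: 7.7
ee_pos: [0.3405, -0.2141, 0.2446]
orientation: [0.001, 0.839, 0.544, 0.0]
wrist_force: [0.4, 0.2, 0.7]
opening: 1.0
finger_force: 0.0
```

```bash
python3 m.py
python3 - <<'E'
from h import *
p=robot.get_image("top"); cv2.imwrite("pics/t3.png",cv2.resize(p["color"][140:250,130:420],(790,300),interpolation=cv2.INTER_CUBIC))
E
```

```text
7.7 [-0.561 -0.101 -0.399  1.27   0.     1.429] [ 0.3405 -0.2141  0.2446] xyaw 65.975813071405 tool z [ 0.002 -0.001 -1.   ] F [0.4 0.2 0.7] 1.000216546229583
delta to grip [-0.0009  0.1951  0.121 ]
```

View pics/t3.png

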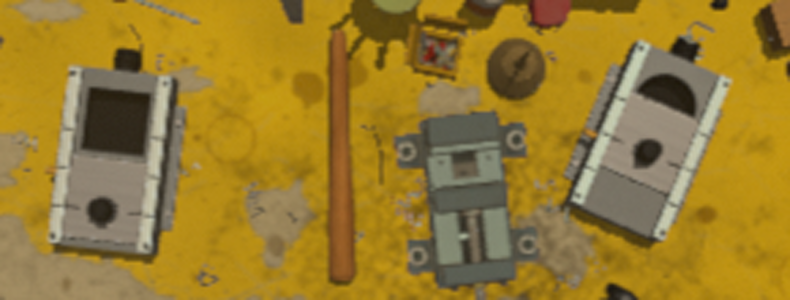

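The round port at (668,95) is half covered and the grip at (648,152) lines up with the middle marks. The square inlet is unchanged and the gripper is clear.

```bash
python3 -c "from bench import robot; print(robot.close_job())"
```

```text
the job is handed in; nothing more can be done
None
```

The round inlet's shutter is at its middle stop with the port half covered and the grip released, the square inlet's shutter is still open, and the job is handed in at about 8 s on the robot's clock.

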